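# Set the test supply's dial to the marked line and switch its output on

## Robot

A 7-joint arm with a two-finger parallel gripper is mounted at the origin on the work surface. World frame = base frame: x ahead of the robot, y to its left, z up, the work surface at z = 0. Lengths are in m, angles in rad, forces in N, time in s.
With the tool pointing down it reaches from about 0.4 to 0.85 m from the base axis. Payload 4.5 kg.
Tool frame: the origin (TCP) lies midway between the tips of the shut fingers; the grasp point (between the pads) lies 19 mm behind it; z points along the fingers, y is the direction in which the jaws open and shut (so a half turn about z gives the same grasp; the last joint's range is limited). The gripper opens to 88 mm and grips with 3 to 60 N. Pads are 18 mm wide; open, the fingers measure 123 mm over their backs; the gripper's body (75 mm by 187 mm) begins 45 mm behind the grasp point.
Start: joints at [-1.157, 0.689, -0.195, 1.565, 0.157, 0.902, -0.215], TCP at [0.232, 0.58, 0.239] pointing down, gripper open.
Joint ranges: [-3.01, 3.01], [-0.46, 2.08], [-1.47, 1.51], [0.13, 2.56], [-1, 4.14], [0.04, 2.09], [-2.66, 2.66]. Speed limits (rad/s): [2.57, 2.57, 3.14, 3.14, 3.14, 3.14, 3.14].

## Interface

Orientations are given as a unit quaternion [x, y, z, w].
In Python, from plant import r gives the robot as it stands.
- The arm moves only by the tool play_rows, never from a script. Its argument "targets" is a list of rows, each an object of numbers: "jaw": the closure, from 0 (fully open) to 1 (shut); "dx", "dy", "dz": the shift along the tool's x, y, z in m; "yaw": the turn about the tool's z in rad. A call has exactly 5 rows; each row shifts and turns the pose as measured when the row begins, along the tool's axes as they then stand; what a row does not reach is not made up. A row lasts 1/10 s, in which the tool goes at most 50 mm and 8.59 degrees, less where a joint would pass 70% of its speed; a pose out of reach is approached as far as the arm can. A call with a gripper value outside its range is refused whole. The fingers move at their own pace and stop on an object; "squeeze" is the grip in N (left out, the last holds). Time passes only in rows, so rows that do not move let the fingers close, or fill a call up. It gives the time, the measured TCP pose, the force and the opening at its end, in the units of the state.
- r.get_state(): the state, without advancing time (a new reading comes with each control period).
- r.snapshot(name): name is "side" or "top" or "wrist"; returns a dict with "frame" (480x640x3 uint8, red, green, blue), "z_map" (480x640 float32, m along the optical axis (not along the pixel's ray), 0 where there is no reading), "mtx" (3x3 intrinsics, pixels), "position" and "orientation" of the camera in the world; the wrist camera has in their place "T_tool_cam" (4x4, takes a point from camera to tool coordinates, whose origin is the TCP and whose axes are the flange's). Camera axes: x right, y up, looking along -z (the intrinsics and any distortion apply to the point x, -y, -z); pixel columns grow to the right and rows downward; lengths in m; the calibration is good to about 2 mm. The wrist camera is an equidistant fisheye: a pixel r from the principal point sees the ray r / f radians off the axis. A picture is of the moment at which its call begins: read the wrist's pose just before it.
- r.finish_job(): hands the job in, once; it reports no verdict.
The state is a dict: "clock": time; "q": joint angles; "qd": joint speeds; "joint_torque": joint torques, N m; "tool_pos": TCP position; "eef_rot": TCP orientation; "contact_force": force on the tool from outside, world axes, zero at the start; "moment": the same for the moment, N m; "opening": opening from 0.0 (shut) to 1.0 (fully open).
Only numpy, scipy, OpenCV 4.12 (cv2) and the standard library are available. Lean on these libraries where they do the work, as an engineer would, in place of code of your own. Each camera call takes 0.05 s, during which the arm holds its last target.

## Task

With your fingertips, gently push the large dial on the bench supply round until the pointed, white-lined end of its bar lines up with the one long line of the scale, and leave it there. Then press the round output button right down, let it come up again and draw clear. Do not pinch or force the dial, do not press the button before the dial is set, and leave the small knob and everything else on the bench alone.

Things in the scene. Friction and masses are not known exactly. Their poses are not given: they have to be found in the camera images.
- supply: Grey bench test supply, a fixed box 220 mm (its x) by 320 mm (its y), 100 mm high. Origin: centre of its underside, z up. On its flat top: large dial centred at x -10, y +60 mm; round output button at x -65, y -65 mm; small trim knob at x +5, y -125 mm; a small pot near x +65, y -55 mm.
- dial: Large black dial on an upright axis, free to turn at least 300 degrees either way. Origin on its axis, level with the supply's top; x points to its index end, z up. Disc 94 mm across, its top 12 mm above the supply's; on it a grip bar across the diameter, 16 mm wide, its top 40 mm above the supply's. Push the bar's flank (2 N at 38 mm from the axis); it stays where left, with no spring or coasting.
- index (a point): Index: tip of the pointed end of the large dial's bar, which has a white line on top (the other end is blunt). At the level of the bar's top, 50 mm from the dial's axis.
- target (a point): Inner end of the one long line (26 mm long, 6 mm wide) on the flat aluminium scale ring round the large dial, 50 mm from the dial's axis, level with the supply's top. The other 35 lines, 10 degrees apart, are thin and 6 mm long. The ring does not move.
- output_top (a point): Centre of the top face of the round grey output button, 30 mm across, in a round black housing 46 mm across and 12 mm high. Up, the face lies 22 mm above the supply's top. Moves with the button.
- output (a joint): How far the output button is pressed, m: 0 up, 0.006 fully down. A spring brings it back; fully down takes 4 N.
- trim_tip (a point): Tip of the pointed end of the small trim knob, 21 mm from that knob's upright axis and 24 mm above the supply's top. The same shape as the large dial but 38 mm across. To be left alone.
- pot: Small closed solder-paste pot, 40 mm across and 36 mm high, standing loose on top of the supply. Origin: on its underside or axis. A bystander.
- spray: Upright spray can, 54 mm across, 170 mm high. Origin: on its underside or axis. A bystander.
- cutters: Side cutters lying flat, 145 mm long, 14 mm high. Origin: on its underside or axis. A bystander.
- brush: Wooden anti-static brush, bristles down, 120 x 30 x 34 mm. Origin: on its underside or axis. A bystander.
- reel: Solder reel in a white stand, 70 x 90 x 85 mm high. Origin: on its underside or axis. A bystander.

How it is judged:
On the way, in this order (a step that is already met when the one before it is completed fails the run):
1. the large dial's index lines up with the long line, at rest (horizontal distance between index and target below 0.004 m and angular speed of dial below 0.1 rad/s), for 0.3 s.
2. the output button is pressed right down, the dial still lined up (horizontal distance between index and target below 0.004 m and value of joint output above 0.0045 m), for 0.05 s.
At the end, for the whole second after the job is handed in: The index tip is within 4 mm (horizontally, about 4.5 degrees) of the long line's inner end and at rest, the output button has come up again (less than 1.5 mm down), the small knob's tip is within 6 mm and every bystander within 15 mm of where it began (horizontal distance between index and target below 0.004 m and angular speed of dial below 0.05 rad/s and value of joint output below 0.0015 m and distance of trim_tip from where it was at the start of the episode below 0.006 m and distance of each of pot, spray, cutters, brush, reel from where it was at the start of the episode below 0.015 m); the robot touches nothing.
It fails at once if the output button is pressed while the dial is off the long line (value of joint output above 0.003 m and horizontal distance between index and target above 0.006 m).
It fails at once if the dial is pinched or forced (over 30 N from the fingers) (contact force between the fingers and dial above 30 N).
It fails at once if the small knob is turned (tip moved over 6 mm) (distance of trim_tip from where it was at the start of the episode above 0.006 m).
It fails at once if a bystander is pushed, lifted or carried (over 15 mm) (distance of any of pot, spray, cutters, brush, reel from where it was at the start of the episode above 0.015 m).
It also fails if it takes over 51 s, if anything falls off the work surface, if the arm or the gripper's body presses on something with over 40 N, if the wrist force passes 120 N, or if a joint passes its speed limit or range.

## Working session

There is one attempt and no reset: what is moved stays moved. The work goes in short steps, Python scripts to look and compute and a tool call to move; the robot and the scene stay as the last step left them, time stands still between calls to the robot, and variables do not carry over. Pictures are saved under pics/ and viewed, and the job is handed in when it is done.

Besides the shell and the picture viewer there is one more tool, called after "Emit:" as a command line: name --argument value ..., lists and objects as JSON in quotes. play_rows: Moves the arm, as the interface text tells. Its arguments: {"type":"object","properties":{"targets":{"type":"array"},"squeeze":{"type":"number"}},"required":["targets"]}

```bash
ls; mkdir -p pics
python3 - <<'E'
from plant import r
import cv2
print(r.get_state())
for n in ("top","side"):
    s=r.snapshot(n); cv2.imwrite(f"pics/{n}0.png",s["frame"][:,:,::-1]); print(n,s["mtx"],s["position"],s["orientation"],{k for k in s})
E
```

```text
pics
{'clock': 0.0, 'q': array([-1.15716501,  0.68999745, -0.19453215,  1.56631992,  0.15729335,
        0.90251025, -0.21509061]), 'qd': array([ 0.00115752,  0.00061133,  0.00229764,  0.00084719, -0.00228612,
       -0.00090821, -0.00077745]), 'joint_torque': array([-2.32276670e-04, -5.27565479e+01, -1.26695450e+00, -1.53430277e+01,
       -5.26409259e-02,  6.47666340e-03,  1.78392452e-04]), 'tool_pos': array([0.2315304 , 0.57985761, 0.23790852]), 'eef_rot': array([ 1.88726526e-01,  9.82029251e-01, -9.14025929e-04, -1.16382571e-04]), 'contact_force': array([-0.25187035, -1.7721232 ,  0.09424696]), 'moment': array([ 0.02905019, -0.03936248, -0.0182153 ]), 'opening': 1.0010916350834969}
top [[482.7024871    0.         315.51441598]
 [  0.         482.7024871  239.37764066]
 [  0.           0.           1.        ]] [0.45649352 0.00310475 1.02928588] [-0.05314263  0.06026021  0.71117974 -0.69840386] {'mtx', 'orientation', 'frame', 'z_map', 'position'}
side [[590.45580697   0.         316.33069053]
 [  0.         590.45580697 233.8402724 ]
 [  0.           0.           1.        ]] [ 0.04199047 -0.69740846  0.95565842] [ 0.3708234  -0.12762736 -0.31058017  0.86587599] {'mtx', 'orientation', 'frame', 'z_map', 'position'}
```

View pics/top0.png

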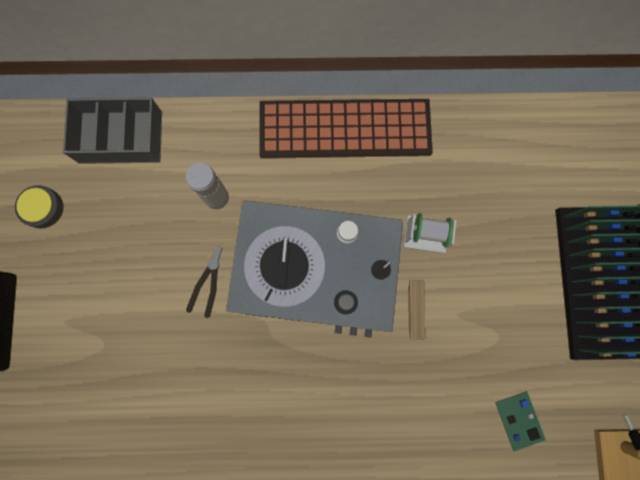

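View pics/side0.png

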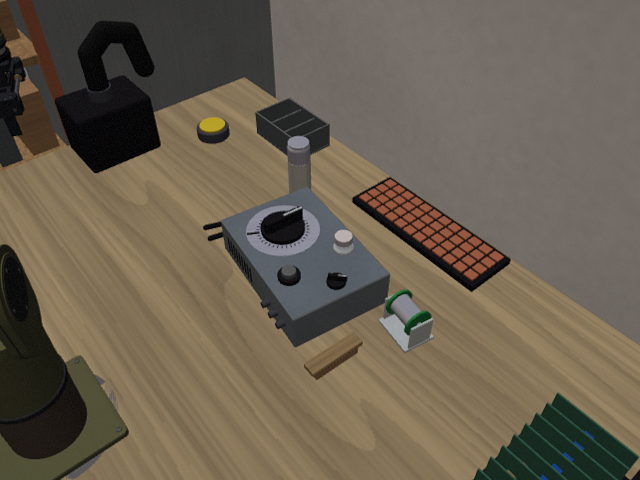

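```bash
cat > h.py <<'E'
import numpy as np, cv2
from scipy.spatial.transform import Rotation as R
def ray(s,u,v):
    K=s["mtx"]; d=np.array([(u-K[0,2])/K[0,0],-(v-K[1,2])/K[1,1],-1.0])
    return np.array(s["position"]), R.from_quat(s["orientation"]).apply(d)
def onz(s,u,v,z):
    p,d=ray(s,u,v); return p+d*(z-p[2])/d[2]
def bydepth(s,u,v):
    p,d=ray(s,u,v); return p+d*s["z_map"][int(round(v)),int(round(u))]
def proj(s,P):
    c=R.from_quat(s["orientation"]).inv().apply(np.array(P)-s["position"]); K=s["mtx"]
    return np.array([K[0,0]*c[0]/-c[2]+K[0,2], K[1,1]*-c[1]/-c[2]+K[1,2]])
E
python3 - <<'E'
from plant import r
from h import *
s=r.snapshot("top"); f=s["frame"][:,:,::-1]
c=f[185:345,180:440]; cv2.imwrite("pics/topz.png",cv2.resize(c,None,fx=3,fy=3,interpolation=cv2.INTER_CUBIC))
t=r.snapshot("side"); c=t["frame"][180:350,200:400,::-1]; cv2.imwrite("pics/sidez.png",cv2.resize(c,None,fx=3.5,fy=3.5,interpolation=cv2.INTER_CUBIC))
for n,(u,v) in dict(ring=(285,266),tablefront=(300,400),top=(330,270),pot=(347,231),but=(346,302),trim=(381,270)).items(): print(n,bydepth(s,u,v).round(4))
# aluminium ring ellipse and supply outline
hsv=cv2.cvtColor(f,cv2.COLOR_BGR2HSV)
print([hsv[y,x] for x,y in((255,266),(330,270),(240,300),(346,302))])
E
```

```text
ring [0.5514 0.0501 0.141 ]
tablefront [ 0.29    0.0292 -0.0014]
top [ 0.5462 -0.0344  0.1028]
pot [ 0.616  -0.0668  0.1358]
but [ 0.4839 -0.062   0.1237]
trim [ 0.5426 -0.1297  0.1231]
[array([124,  13, 133], dtype=uint8), array([103,  22, 105], dtype=uint8), array([100,  14, 106], dtype=uint8), array([ 40,   8, 102], dtype=uint8)]
```

View pics/topz.png

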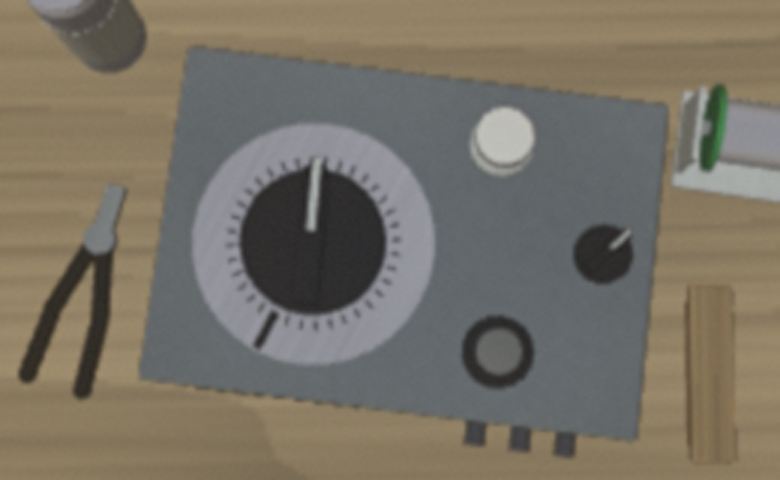

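View pics/sidez.png

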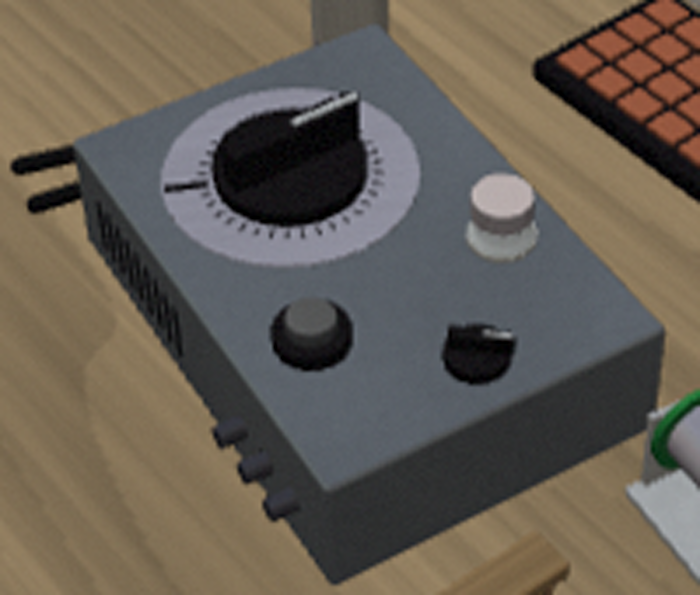

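```bash
cat > meas.py <<'E'
from plant import r
from h import *
s=r.snapshot("top"); f=s["frame"][:,:,::-1]
t=r.snapshot("side"); g=t["frame"][:,:,::-1]
A=lambda p:(180+(p[0]+.5)/3-.5,185+(p[1]+.5)/3-.5)
B=lambda p:(200+(p[0]+.5)/3.5-.5,180+(p[1]+.5)/3.5-.5)
cor=[onz(s,*A(p),.1) for p in((187,46),(668,104),(637,439),(141,378))]
for i in range(4): print(cor[i].round(4),np.linalg.norm(cor[i]-cor[i-1]).round(4))
cor2=[onz(t,*B(p),.1) for p in((377,26),(662,330),(327,490),(76,147))]
print("side");
for i in range(4): print(cor2[i].round(4),np.linalg.norm(cor2[i]-cor2[i-1]).round(4))
for nm,c in(("top",cor),("side",cor2)):
    ctr=np.mean(c,0); y=(c[0]+c[3]-c[1]-c[2])[:2]; x=(c[0]+c[1]-c[2]-c[3])[:2]
    print(nm,ctr.round(4),np.degrees(np.arctan2(y[1],y[0])).round(2)-90,np.degrees(np.arctan2(x[1],x[0])).round(2))
    a=np.arctan2(x[1],x[0]); a=(a+np.arctan2(y[1],y[0])-np.pi/2)/2
    M=np.array([[np.cos(a),-np.sin(a)],[np.sin(a),np.cos(a)]])
    D=ctr[:2]+M@[-.01,.06]
    print(" dial",D.round(4),"button",(ctr[:2]+M@[-.065,-.065]).round(4),"trim",(ctr[:2]+M@[.005,-.125]).round(4))
    if nm=="top":
        li=onz(s,*A((276,312)),.1);lo=onz(s,*A((260,347)),.1);it=onz(s,*A((318,159)),.14);ii=onz(s,*A((311,230)),.14);bt=onz(s,*A((498,352)),.122)
    else:
        li=onz(t,*B((207,183)),.1);lo=onz(t,*B((166,189)),.1);it=onz(t,*B((357,95)),.14);ii=onz(t,*B((296,124)),.14);bt=onz(t,*B((311,316)),.122)
    for n,p in(("line in",li),("line out",lo),("idx tip",it),("idx inner",ii)):
        d=p[:2]-D; print(" ",n,p.round(4),np.hypot(*d).round(4),np.degrees(np.arctan2(d[1],d[0])).round(1))
    print("  button",bt.round(4))
E
python3 meas.py
python3 - <<'E'
from plant import r
from h import *
s=r.snapshot("wrist"); cv2.imwrite("pics/w0.png",s["frame"][:,:,::-1]); print(s["mtx"],s["T_tool_cam"])
E
```

```text
[0.6882 0.1359 0.1   ] 0.2174
[ 0.6438 -0.1792  0.1   ] 0.3182
[ 0.4285 -0.1493  0.1   ] 0.2174
[0.4725 0.1638 0.1   ] 0.3162
side
[0.6815 0.1307 0.1   ] 0.216
[ 0.637  -0.1798  0.1   ] 0.3137
[ 0.4247 -0.1493  0.1   ] 0.2144
[0.4672 0.1578 0.1   ] 0.31
top [ 0.5583 -0.0072  0.1   ] -8.0 -7.64
 dial [0.5565 0.0536] button [ 0.485  -0.0627] trim [ 0.5462 -0.1317]
  line in [0.5127 0.0781 0.1   ] 0.0503 150.8
  line out [0.4906 0.0884 0.1   ] 0.0745 152.2
  idx tip [0.6046 0.0484 0.14  ] 0.0484 -6.2
  idx inner [0.5603 0.0531 0.14  ] 0.0038 -7.6
  button [ 0.484  -0.0615  0.122 ]
side [ 0.5526 -0.0102  0.1   ] -8.019999999999996 -7.7
 dial [0.5509 0.0507] button [ 0.4793 -0.0657] trim [ 0.5405 -0.1347]
  line in [0.5105 0.0802 0.1   ] 0.0501 143.9
  line out [0.4885 0.0916 0.1   ] 0.0746 146.7
  idx tip [0.6018 0.0488 0.14  ] 0.051 -2.1
  idx inner [0.5581 0.0515 0.14  ] 0.0073 6.7
  button [ 0.4812 -0.0629  0.122 ]
[[371.64829954   0.         320.67115816]
 [  0.         371.64829954 244.89891795]
 [  0.           0.           1.        ]] [[-4.57870042e-04  9.55050894e-01  2.96441528e-01  7.57947005e-02]
 [ 9.99999565e-01  6.78286514e-04 -6.40693968e-04 -4.61230495e-04]
 [-8.12967637e-04  2.96441106e-01 -9.55050789e-01 -1.44776816e-01]
 [ 0.00000000e+00  0.00000000e+00  0.00000000e+00  1.00000000e+00]]
```

View pics/w0.png

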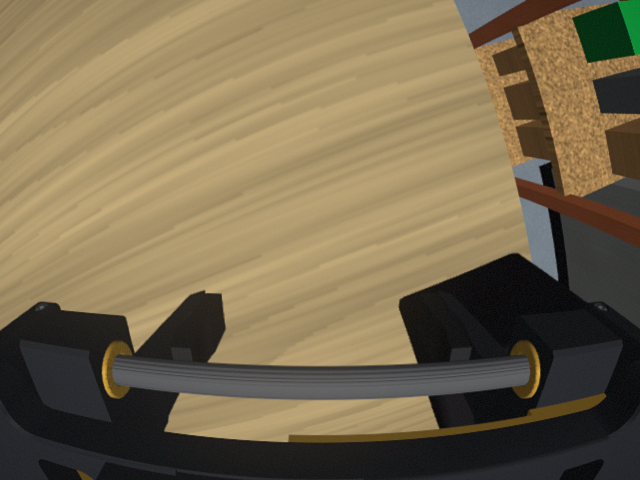

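The top view shows the dial at about px (285,266), the index towards (286,238) and the long line from (272,289) to (266,300). The button is at (346,302). The dial's bar sits at about −7°, the line at about 151°, so it needs about 158° counter-clockwise. My plan is to straddle the bar with the fingers half open and yaw the tool.

Emit:
play_rows --targets '[{"jaw": 0, "dx": -0.033, "dy": -0.0245, "dz": 0, "yaw": 0}, {"jaw": 0, "dx": -0.033, "dy": -0.0245, "dz": 0, "yaw": 0}, {"jaw": 0, "dx": -0.033, "dy": -0.0245, "dz": 0, "yaw": 0}, {"jaw": 0, "dx": -0.033, "dy": -0.0245, "dz": 0, "yaw": 0}, {"jaw": 0, "dx": -0.033, "dy": -0.0245, "dz": 0, "yaw": 0}]'

```text
clock: 0.85
tool_pos: [0.3375, 0.4076, 0.2373]
eef_rot: [0.182, 0.983, 0.003, -0.002]
contact_force: [1.4, -0.8, 0.3]
opening: 1.0
```

Emit:
play_rows --targets '[{"jaw": 0.3, "dx": -0.033, "dy": -0.0245, "dz": 0, "yaw": 0}, {"jaw": 0.3, "dx": -0.033, "dy": -0.0245, "dz": 0, "yaw": 0}, {"jaw": 0.3, "dx": -0.033, "dy": -0.0245, "dz": 0, "yaw": 0}, {"jaw": 0.3, "dx": -0.033, "dy": -0.0245, "dz": 0, "yaw": 0}, {"jaw": 0.3, "dx": -0.033, "dy": -0.0245, "dz": 0, "yaw": 0}]'

```text
clock: 1.35
tool_pos: [0.4518, 0.227, 0.2367]
eef_rot: [0.182, 0.983, 0.004, -0.001]
contact_force: [0.8, 0.3, -0.1]
opening: 0.7
```

```bash
cat >> h.py <<'E'
def st(r,tx=.5555,ty=.053,tz=None):
    s=r.get_state(); M=R.from_quat(s["eef_rot"]).as_matrix(); p=s["tool_pos"]
    print("t",round(s["clock"],2),"p",p.round(4),"jawaxis",np.degrees(np.arctan2(M[1,1],M[0,1])).round(2),"zax",M[:,2].round(3),"F",s["contact_force"].round(1),"Mz",s["moment"].round(2),"op",round(float(s["opening"]),3))
    print("q",s["q"].round(3),"to target tool axes",(M.T@(np.array([tx,ty,p[2] if tz is None else tz])-p)).round(4))
E
python3 - <<'E'
from plant import r
from h import *
st(r)
E
```

```text
t 1.35 p [0.4518 0.227  0.2367] jawaxis 69.08 zax [-0.001  0.008 -1.   ] F [ 0.8  0.3 -0.1] Mz [ 0.02 -0.02 -0.01] op 0.7
q [-0.385  0.542 -0.26   1.923  0.197  0.697  0.446] to target tool axes [-0.159  -0.1255 -0.0015]
```

Emit:
play_rows --targets '[{"jaw": 0.3, "dx": -0.039, "dy": -0.031, "dz": 0, "yaw": 0}, {"jaw": 0.3, "dx": -0.039, "dy": -0.031, "dz": 0, "yaw": 0}, {"jaw": 0.3, "dx": -0.039, "dy": -0.031, "dz": 0, "yaw": 0}, {"jaw": 0.3, "dx": -0.039, "dy": -0.031, "dz": 0, "yaw": 0}, {"jaw": 0.3, "dx": 0, "dy": 0, "dz": 0, "yaw": 0.14}]'

```text
clock: 1.85
tool_pos: [0.5575, 0.0447, 0.2356]
eef_rot: [0.256, 0.967, 0.003, 0.001]
contact_force: [-0.5, 0.6, -0.3]
opening: 0.701
```

Emit:
play_rows --targets '[{"jaw": 0.3, "dx": 0, "dy": 0, "dz": 0, "yaw": 0.145}, {"jaw": 0.3, "dx": 0, "dy": 0, "dz": 0, "yaw": 0.145}, {"jaw": 0.3, "dx": 0, "dy": 0, "dz": 0, "yaw": 0.145}, {"jaw": 0.3, "dx": 0, "dy": 0, "dz": 0, "yaw": 0.145}, {"jaw": 0.3, "dx": 0, "dy": 0, "dz": 0, "yaw": 0.145}]'

```text
clock: 2.35
tool_pos: [0.5588, 0.0401, 0.2354]
eef_rot: [0.589, 0.808, 0.004, 0.0]
contact_force: [0.0, 0.1, 0.2]
opening: 0.699
```

Emit:
play_rows --targets '[{"jaw": 0.3, "dx": 0, "dy": 0, "dz": 0, "yaw": 0.145}, {"jaw": 0.3, "dx": 0, "dy": 0, "dz": 0, "yaw": 0.145}, {"jaw": 0.3, "dx": 0, "dy": 0, "dz": 0, "yaw": 0.145}, {"jaw": 0.3, "dx": 0, "dy": 0, "dz": 0, "yaw": 0.145}, {"jaw": 0.3, "dx": 0, "dy": 0, "dz": 0, "yaw": 0.145}]'

```text
clock: 2.85
tool_pos: [0.559, 0.0407, 0.2358]
eef_rot: [0.844, 0.537, 0.004, -0.001]
contact_force: [-0.0, 1.0, -0.4]
opening: 0.701
```

Run:
```python
from plant import r
from h import *
st(r)
```

```text
t 2.85 p [0.559  0.0407 0.2358] jawaxis -25.07 zax [ 0.005  0.007 -1.   ] F [-0.   1.  -0.4] Mz [-0.07  0.13 -0.03] op 0.701
q [-0.278  0.612  0.211  1.786 -0.185  0.757 -0.408] to target tool axes [ 0.0097 -0.0084  0.0001]
```

Emit:
play_rows --targets '[{"jaw": 0.3, "dx": 0.01, "dy": -0.008, "dz": 0, "yaw": 0}, {"jaw": 0.3, "dx": 0, "dy": 0, "dz": 0, "yaw": 0.145}, {"jaw": 0.3, "dx": 0, "dy": 0, "dz": 0, "yaw": 0.145}, {"jaw": 0.3, "dx": 0, "dy": 0, "dz": 0, "yaw": 0.145}, {"jaw": 0.3, "dx": 0, "dy": 0, "dz": 0, "yaw": 0}]'

```text
clock: 3.35
tool_pos: [0.5547, 0.0592, 0.2357]
eef_rot: [0.939, 0.343, 0.004, -0.004]
contact_force: [-0.6, 0.6, 0.1]
opening: 0.703
```

Run:
```python
from plant import r
from h import *
st(r)
for n in ("wrist","top"):
    s=r.snapshot(n); cv2.imwrite(f"pics/{n}1.png",s["frame"][:,:,::-1])
```

```text
t 3.35 p [0.5547 0.0592 0.2357] jawaxis -49.85 zax [ 0.004  0.009 -1.   ] F [-0.6  0.6  0.1] Mz [-0.05  0.11  0.01] op 0.703
q [-0.388  0.624  0.343  1.797 -0.3    0.766 -0.758] to target tool axes [-0.0033  0.0053 -0.0001]
```

View pics/wrist1.png

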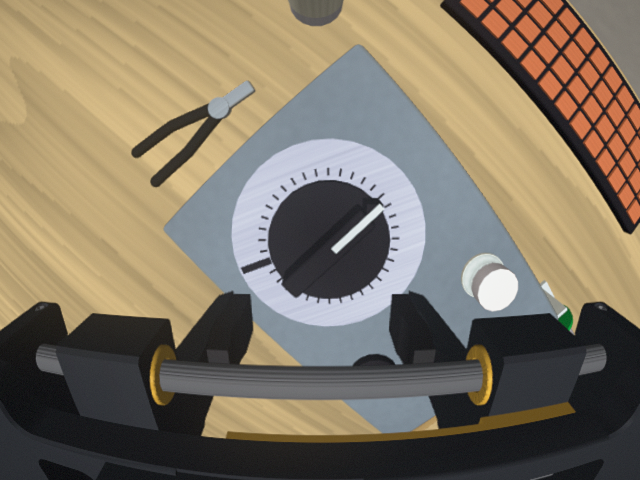

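The wrist view shows the dial close up: ring centre around (328,232), long line from (270,262) to (243,270), white line from (334,250) to (381,208).

```bash
cat >> h.py <<'E'
def wonz(s,state,u,v,z):
    K=s["mtx"]; a=(u-K[0,2])/K[0,0]; b=(v-K[1,2])/K[1,1]; th=np.hypot(a,b)
    d=np.array([np.sin(th)*a/th,-np.sin(th)*b/th,-np.cos(th)]); T=s["T_tool_cam"]
    M=R.from_quat(state["eef_rot"]).as_matrix()
    p=state["tool_pos"]+M@T[:3,3]; w=M@T[:3,:3]@d
    return p+w*(z-p[2])/w[2]
def wmeas(r,name,C=None):
    """aluminium ring, long line, white index line from the wrist camera"""
    state=r.get_state(); s=r.snapshot("wrist"); f=s["frame"]; cv2.imwrite(f"pics/{name}.png",f[:,:,::-1])
    return state,s
def fitc(P):
    P=np.array(P)[:,:2]; A=np.c_[2*P,np.ones(len(P))]; x=np.linalg.lstsq(A,(P**2).sum(1),rcond=None)[0]
    return x[:2],np.sqrt(x[2]+x[:2]@x[:2])
E
cat > wm.py <<'E'
import sys
from plant import r
from h import *
state,s=wmeas(r,sys.argv[1]); f=s["frame"]
hsv=cv2.cvtColor(f,cv2.COLOR_RGB2HSV)
print("ring",hsv[160,330],"panel",hsv[140,280],"white",hsv[229,358],"disc",hsv[270,350])
E
python3 wm.py w1
```

```text
ring [113  27 221] panel [103  35 152] white [ 94   9 231] disc [126  25  51]
```

```bash
cat > wm.py <<'E'
import sys
from plant import r
from h import *
state,s=wmeas(r,sys.argv[1]); f=s["frame"]
hsv=cv2.cvtColor(f,cv2.COLOR_RGB2HSV)
H,S,V=hsv[...,0],hsv[...,1],hsv[...,2]
ring=((V>185)&(S>15)&(S<50)&(H>105)&(H<125)).astype(np.uint8)
ring=cv2.morphologyEx(ring,cv2.MORPH_OPEN,np.ones((3,3)))
n,lab,stt,cen=cv2.connectedComponentsWithStats(ring)
i=1+np.argmax(stt[1:,4]); m=(lab==i).astype(np.uint8)
cs,_=cv2.findContours(m,cv2.RETR_EXTERNAL,cv2.CHAIN_APPROX_NONE); c=max(cs,key=cv2.contourArea); h=cv2.convexHull(c)[:,0]
W=np.array([wonz(s,state,u,v,.1) for u,v in h]); C,rad=fitc(W)
for _ in range(4):
    e=abs(np.hypot(*(W[:,:2]-C).T)-rad); k=e<max(.0012,np.median(e)*2); W=W[k]; C,rad=fitc(W)
print("ring area",stt[i,4],"centre",C.round(4),"radius",rad.round(4),"n",len(W))
hm=np.zeros_like(m); cv2.fillConvexPoly(hm,h.astype(np.int32),1)
def comps(mask,z,nm,amin):
    n,lab,stt,cen=cv2.connectedComponentsWithStats(mask.astype(np.uint8))
    for j in range(1,n):
        if stt[j,4]<amin: continue
        ys,xs=np.nonzero(lab==j); P=np.array([wonz(s,state,u,v,z)[:2] for u,v in zip(xs,ys)])-C
        w=np.hypot(*P.T); mu=P.mean(0); d=np.linalg.svd(P-mu,full_matrices=False)[2][0]; d*=np.sign(d@mu) or 1
        t=(P-mu)@d
        print(nm,"px",(xs.mean().round(),ys.mean().round()),"n",len(xs),"r",w.min().round(4),w.max().round(4),"ang mean",np.degrees(np.arctan2(mu[1],mu[0])).round(1),"axis dir",np.degrees(np.arctan2(d[1],d[0])).round(1),"len",np.ptp(t).round(4),"tip",(mu+d*t.max()).round(4))
dil=cv2.erode(hm,np.ones((5,5)))
comps((V<140)&(dil>0)&np.array([[1]],bool),.1,"dark",60)
comps((V>150)&(S<20)&(dil>0)&((H<107)|(S<13)),.14,"white",60)
E
python3 wm.py w2
```

```text
ring area 15844 centre [0.5561 0.0519] radius 0.0779 n 64
dark px (np.float64(325.0), np.float64(241.0)) n 11397 r 0.0003 0.0758 ang mean -178.3 axis dir 169.1 len 0.128 tip [-0.0711  0.0129]
white px (np.float64(357.0), np.float64(228.0)) n 498 r 0.0037 0.0488 ang mean -5.3 axis dir -5.7 len 0.0451 tip [ 0.0485 -0.0047]
```

```bash
cat >> wm.py <<'E'
ys,xs=np.nonzero((V<140)&(dil>0)); P=np.array([wonz(s,state,u,v,.1)[:2] for u,v in zip(xs,ys)])-C
w=np.hypot(*P.T); k=(w>.058)&(w<.074); a=np.degrees(np.arctan2(P[k,1],P[k,0]))
hh,e=np.histogram(a,bins=72,range=(-180,180)); print("dark at r58-74:",[(int(e[j]),int(hh[j])) for j in range(72) if hh[j]>5])
b=e[np.argmax(hh)]+2.5; kk=abs((a-b+180)%360-180)<12
print("LINE angle",np.median(a[kk]).round(2),kk.sum(), "pt",P[k][kk].mean(0).round(4))
E
python3 wm.py w3
```

```text
ring area 15830 centre [0.5561 0.0519] radius 0.0779 n 63
dark px (np.float64(325.0), np.float64(240.0)) n 11395 r 0.0003 0.0755 ang mean -178.1 axis dir 170.1 len 0.127 tip [-0.0707  0.0117]
white px (np.float64(356.0), np.float64(228.0)) n 491 r 0.0038 0.0485 ang mean -5.4 axis dir -5.7 len 0.0446 tip [ 0.0482 -0.0047]
dark at r58-74: [(145, 40), (150, 90)]
LINE angle 150.98 130 pt [-0.0576  0.032 ]
```

Emit:
play_rows --targets '[{"jaw": 0.3, "dx": -0.004, "dy": 0.006, "dz": 0, "yaw": 0}, {"jaw": 0.3, "dx": 0, "dy": 0, "dz": 0.03, "yaw": 0}, {"jaw": 0.3, "dx": 0, "dy": 0, "dz": 0.03, "yaw": 0}, {"jaw": 0.3, "dx": 0, "dy": 0, "dz": 0.01, "yaw": 0}, {"jaw": 0.3, "dx": 0, "dy": 0, "dz": 0, "yaw": 0}]'

```text
clock: 4.1
tool_pos: [0.5583, 0.0483, 0.1655]
eef_rot: [0.939, 0.344, 0.006, -0.003]
contact_force: [0.3, 0.2, 0.5]
opening: 0.7
```

Run:
```python
from plant import r
from h import *
st(r,.556,.052,.121)
```

```text
t 4.1 p [0.5583 0.0483 0.1655] jawaxis -49.7 zax [ 0.01  0.01 -1.  ] F [0.3 0.2 0.5] Mz [-0.08  0.1   0.  ] op 0.7
q [-0.329  0.721  0.281  1.859 -0.348  0.598 -0.694] to target tool axes [ 0.     -0.0042  0.0446]
```

Emit:
play_rows --targets '[{"jaw": 0.3, "dx": 0, "dy": -0.003, "dz": 0.015, "yaw": 0}, {"jaw": 0.3, "dx": 0, "dy": 0, "dz": 0.015, "yaw": 0}, {"jaw": 0.3, "dx": 0, "dy": 0, "dz": 0.01, "yaw": 0}, {"jaw": 0.3, "dx": 0, "dy": 0, "dz": 0.002, "yaw": 0}, {"jaw": 0.3, "dx": 0, "dy": 0, "dz": 0, "yaw": 0}]'

```text
clock: 4.6
tool_pos: [0.5606, 0.0495, 0.1269]
eef_rot: [0.939, 0.344, 0.01, -0.002]
contact_force: [0.1, -0.9, -0.8]
opening: 0.7
```

Run:
```python
from plant import r
from h import *
st(r,.556,.052,.121)
```

```text
t 4.6 p [0.5606 0.0495 0.1269] jawaxis -49.7 zax [ 0.018  0.01  -1.   ] F [ 0.1 -0.9 -0.8] Mz [-0.03  0.11  0.02] op 0.7
q [-0.308  0.779  0.243  1.885 -0.375  0.504 -0.672] to target tool axes [-0.0021 -0.0049  0.0059]
```

Emit:
play_rows --targets '[{"jaw": 0.3, "dx": -0.002, "dy": -0.004, "dz": 0.003, "yaw": 0}, {"jaw": 0.3, "dx": 0, "dy": 0, "dz": 0.001, "yaw": 0}, {"jaw": 0.3, "dx": 0, "dy": 0, "dz": 0, "yaw": -0.05}, {"jaw": 0.3, "dx": 0, "dy": 0, "dz": 0, "yaw": -0.05}, {"jaw": 0.3, "dx": 0, "dy": 0, "dz": 0, "yaw": 0}]'

```text
clock: 5.1
tool_pos: [0.5575, 0.0518, 0.125]
eef_rot: [0.92, 0.393, 0.012, -0.001]
contact_force: [-0.1, 0.2, -0.0]
opening: 0.701
```

Run:
```python
from plant import r
from h import *
st(r,.556,.052,.121)
```

```text
t 5.1 p [0.5575 0.0518 0.125 ] jawaxis -43.75 zax [ 0.021  0.011 -1.   ] F [-0.1  0.2 -0. ] Mz [-0.11  0.13  0.  ] op 0.701
q [-0.295  0.775  0.212  1.897 -0.34   0.481 -0.606] to target tool axes [-0.0009 -0.0013  0.004 ]
```

Emit:
play_rows --targets '[{"jaw": 0.3, "dx": 0, "dy": 0, "dz": 0.002, "yaw": -0.05}, {"jaw": 0.3, "dx": 0, "dy": 0, "dz": 0, "yaw": -0.05}, {"jaw": 0.3, "dx": 0, "dy": 0, "dz": 0, "yaw": -0.05}, {"jaw": 0.3, "dx": 0, "dy": 0, "dz": 0, "yaw": -0.05}, {"jaw": 0.3, "dx": 0, "dy": 0, "dz": 0, "yaw": -0.05}]'

```text
clock: 5.6
tool_pos: [0.558, 0.0525, 0.1239]
eef_rot: [0.863, 0.506, 0.013, 0.001]
contact_force: [0.7, -0.4, -2.0]
opening: 0.701
```

```bash
python3 - <<'E'
from plant import r
from h import *
st(r,.556,.052,.123)
E
python3 wm.py w4
```

```text
t 5.6 p [0.558  0.0525 0.1239] jawaxis -29.27 zax [ 0.024  0.011 -1.   ] F [ 0.7 -0.4 -2. ] Mz [-0.05  0.05 -0.04] op 0.701
q [-0.259  0.77   0.147  1.896 -0.244  0.467 -0.447] to target tool axes [-0.0015 -0.0015  0.0009]
ring area 23886 centre [0.556  0.0517] radius 0.0782 n 44
dark px (np.float64(313.0), np.float64(260.0)) n 15612 r 0.0003 0.0758 ang mean 65.0 axis dir -24.7 len 0.1315 tip [ 0.0585 -0.0069]
dark px (np.float64(410.0), np.float64(307.0)) n 1250 r 0.0298 0.0711 ang mean -38.2 axis dir -36.5 len 0.0416 tip [ 0.056  -0.0432]
white px (np.float64(390.0), np.float64(294.0)) n 897 r 0.0167 0.0487 ang mean 1.9 axis dir 0.0 len 0.0321 tip [0.0486 0.0011]
dark at r58-74: [(-45, 138), (-40, 85), (-35, 6), (145, 92), (150, 52)]
LINE angle -40.83 229 pt [ 0.0475 -0.0404]
```

View pics/w4.png

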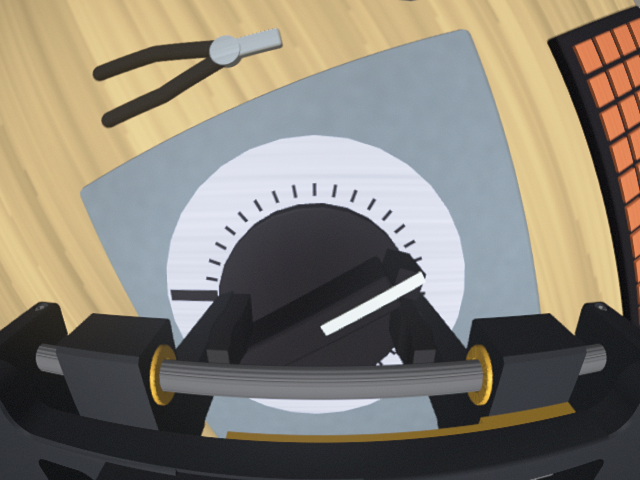

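The index has begun to turn (now about +1°), and the fingers push its flank lightly. Continuing.

Emit:
play_rows --targets '[{"jaw": 0.3, "dx": -0.001, "dy": -0.001, "dz": 0, "yaw": -0.09}, {"jaw": 0.3, "dx": 0, "dy": 0, "dz": 0, "yaw": -0.09}, {"jaw": 0.3, "dx": 0, "dy": 0, "dz": 0, "yaw": -0.09}, {"jaw": 0.3, "dx": 0, "dy": 0, "dz": 0, "yaw": -0.09}, {"jaw": 0.3, "dx": 0, "dy": 0, "dz": 0, "yaw": -0.09}]'

```text
clock: 6.15
tool_pos: [0.5573, 0.0534, 0.1244]
eef_rot: [0.725, 0.688, 0.013, 0.004]
contact_force: [-0.2, 0.2, -0.6]
opening: 0.701
```

Run:
```python
from plant import r
from h import *
st(r,.556,.052,.123)
```

```text
t 6.15 p [0.5573 0.0534 0.1244] jawaxis -3.0 zax [ 0.025  0.012 -1.   ] F [-0.2  0.2 -0.6] Mz [ 0.05  0.06 -0.06] op 0.701
q [-0.192  0.761  0.032  1.896 -0.067  0.458 -0.162] to target tool axes [-0.0015 -0.0013  0.0013]
```

Emit:
play_rows --targets '[{"jaw": 0.3, "dx": -0.001, "dy": -0.001, "dz": 0, "yaw": -0.1}, {"jaw": 0.3, "dx": 0, "dy": 0, "dz": 0.001, "yaw": -0.1}, {"jaw": 0.3, "dx": -0.001, "dy": 0, "dz": 0, "yaw": -0.1}, {"jaw": 0.3, "dx": 0, "dy": 0, "dz": 0, "yaw": -0.1}, {"jaw": 0.3, "dx": 0, "dy": 0, "dz": 0, "yaw": -0.1}]'

```text
clock: 6.65
tool_pos: [0.5564, 0.0537, 0.1241]
eef_rot: [0.528, 0.849, 0.013, 0.007]
contact_force: [-0.5, -0.3, -1.8]
opening: 0.703
```

Run:
```python
from plant import r
from h import *
st(r,.556,.052,.123)
```

```text
t 6.65 p [0.5564 0.0537 0.1241] jawaxis 26.3 zax [ 0.026  0.014 -1.   ] F [-0.5 -0.3 -1.8] Mz [-0.04  0.11 -0.02] op 0.703
q [-0.115  0.759 -0.098  1.896  0.13   0.464  0.159] to target tool axes [-0.0014 -0.0011  0.0011]
```

Emit:
play_rows --targets '[{"jaw": 0.3, "dx": -0.001, "dy": -0.001, "dz": 0, "yaw": -0.1}, {"jaw": 0.3, "dx": 0, "dy": 0, "dz": 0, "yaw": -0.1}, {"jaw": 0.3, "dx": -0.001, "dy": 0, "dz": 0, "yaw": -0.1}, {"jaw": 0.3, "dx": 0, "dy": 0, "dz": 0, "yaw": -0.1}, {"jaw": 0.3, "dx": 0, "dy": 0, "dz": 0, "yaw": -0.1}]'

```text
clock: 7.15
tool_pos: [0.5556, 0.0529, 0.1243]
eef_rot: [0.296, 0.955, 0.011, 0.009]
contact_force: [0.5, -0.3, -0.9]
opening: 0.701
```

Emit:
play_rows --targets '[{"jaw": 0.3, "dx": -0.001, "dy": -0.001, "dz": 0, "yaw": -0.1}, {"jaw": 0.3, "dx": 0, "dy": 0, "dz": 0, "yaw": -0.1}, {"jaw": 0.3, "dx": -0.001, "dy": 0, "dz": 0, "yaw": -0.1}, {"jaw": 0.3, "dx": 0, "dy": 0, "dz": 0, "yaw": -0.1}, {"jaw": 0.3, "dx": 0, "dy": 0, "dz": 0, "yaw": -0.08}]'

```text
clock: 7.65
tool_pos: [0.5559, 0.0517, 0.1246]
eef_rot: [0.056, 0.998, 0.008, 0.011]
contact_force: [0.8, 0.1, -0.7]
opening: 0.702
```

```bash
python3 - <<'E'
from plant import r
from h import *
st(r,.556,.052,.123)
E
python3 wm.py w5
```

```text
t 7.65 p [0.5559 0.0517 0.1246] jawaxis 83.62 zax [ 0.023  0.016 -1.   ] F [ 0.8  0.1 -0.7] Mz [ 0.1  -0.01 -0.05] op 0.702
q [ 0.047  0.778 -0.363  1.886  0.487  0.538  0.821] to target tool axes [-0.      0.0003  0.0016]
ring area 6779 centre [0.5221 0.0482] radius 0.0447 n 13
dark px (np.float64(286.0), np.float64(213.0)) n 1008 r 0.006 0.0306 ang mean -127.5 axis dir -73.6 len 0.047 tip [ 0.0001 -0.0313]
dark at r58-74: []
LINE angle nan 0 pt [nan nan]
  return _methods._mean(a, axis=axis, dtype=dtype,
  ret = ret.dtype.type(ret / rcount)
wm.py:32: RuntimeWarning: Mean of empty slice.
  print("LINE angle",np.median(a[kk]).round(2),kk.sum(), "pt",P[k][kk].mean(0).round(4))
  ret = um.true_divide(
```

View pics/w5.png

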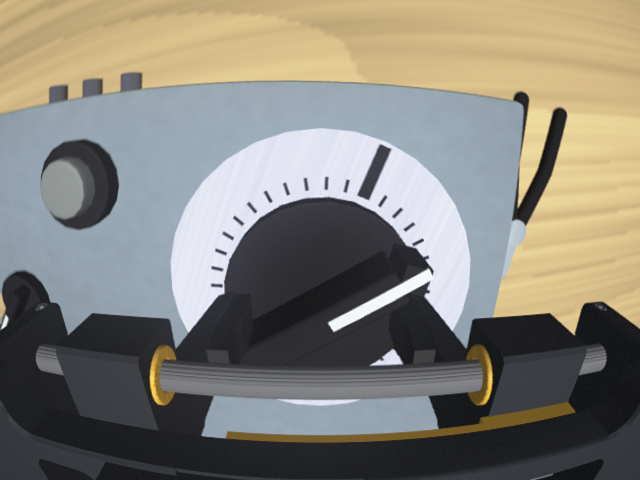

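The wrist view shows the tip at about (430,272) and the long line at (370,196) to (383,147). About 37° to go.

Emit:
play_rows --targets '[{"jaw": 0.3, "dx": 0, "dy": 0, "dz": 0, "yaw": -0.1}, {"jaw": 0.3, "dx": 0, "dy": 0, "dz": 0, "yaw": -0.1}, {"jaw": 0.3, "dx": -0.001, "dy": 0, "dz": 0, "yaw": -0.1}, {"jaw": 0.3, "dx": 0, "dy": 0, "dz": 0, "yaw": -0.1}, {"jaw": 0.3, "dx": 0, "dy": 0, "dz": 0, "yaw": -0.1}]'

```text
clock: 8.2
tool_pos: [0.5565, 0.0518, 0.1248]
eef_rot: [-0.195, 0.981, 0.005, 0.012]
contact_force: [-0.1, 0.3, -0.1]
opening: 0.701
```

Run:
```python
from plant import r
from h import *
st(r,.556,.052,.123)
state,s=wmeas(r,"w6")
```

```text
t 8.2 p [0.5565 0.0518 0.1248] jawaxis 112.5 zax [ 0.022  0.015 -1.   ] F [-0.1  0.3 -0.1] Mz [ 0.23  0.09 -0.08] op 0.701
q [ 0.125  0.8   -0.501  1.879  0.638  0.599  1.184] to target tool axes [0.0004 0.0004 0.0018]
```

View pics/w6.png

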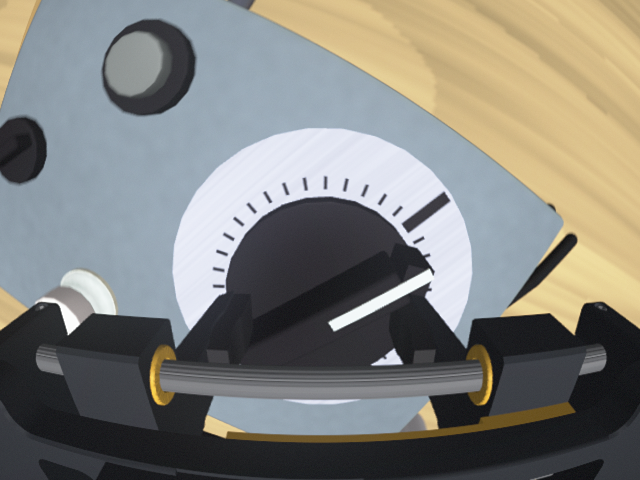

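```bash
cat > ang.py <<'E'
import sys
from plant import r
from h import *
# args: line in u v, out u v, tip u v, inner u v
a=list(map(float,sys.argv[1:])); state=r.get_state(); s=r.snapshot("wrist"); C=np.array([.556,.052])
for n,i,z in(("line in",0,.1),("line out",2,.1),("tip",4,.14),("white in",6,.14)):
    d=wonz(s,state,a[i],a[i+1],z)[:2]-C; print(n,d.round(4),np.hypot(*d).round(4),np.degrees(np.arctan2(d[1],d[0])).round(2))
E
python3 ang.py 407 229 448 197 432 274 332 327
python3 - <<'E'
from plant import r
from h import *
f=r.snapshot("wrist")["frame"][160:360,300:500,::-1]; cv2.imwrite("pics/w6z.png",cv2.resize(f,None,fx=3,fy=3,interpolation=cv2.INTER_CUBIC))
E
```

```text
line in [-0.0439  0.0251] 0.0506 150.21
line out [-0.0662  0.0369] 0.0758 150.88
tip [-0.0386  0.0288] 0.0482 143.25
white in [-0.0029  0.0021] 0.0036 143.62
```

View pics/w6z.png

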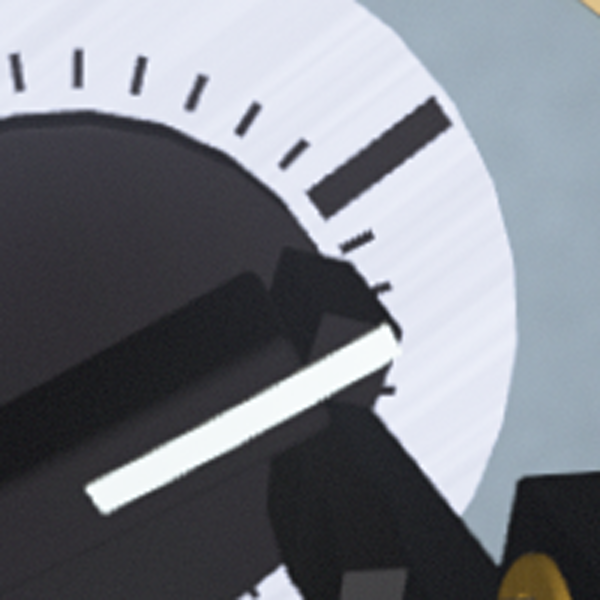

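Line at 150.7°, index at 143.4°. I'll push a little more.

Emit:
play_rows --targets '[{"jaw": 0.3, "dx": 0, "dy": 0, "dz": 0, "yaw": -0.04}, {"jaw": 0.3, "dx": 0, "dy": 0, "dz": 0, "yaw": -0.04}, {"jaw": 0.3, "dx": 0, "dy": 0, "dz": 0, "yaw": -0.03}, {"jaw": 0.3, "dx": 0, "dy": 0, "dz": 0, "yaw": 0}, {"jaw": 0.3, "dx": 0, "dy": 0, "dz": 0, "yaw": 0}]'

```text
clock: 8.85
tool_pos: [0.5566, 0.0518, 0.1248]
eef_rot: [-0.247, 0.969, 0.004, 0.012]
contact_force: [0.9, 1.3, -0.3]
opening: 0.701
```

Run:
```python
from plant import r
from h import *
st(r,.556,.052,.123)
f=r.snapshot("wrist")["frame"][160:360,300:500,::-1]; cv2.imwrite("pics/w7z.png",cv2.resize(f,None,fx=3,fy=3,interpolation=cv2.INTER_CUBIC))
```

```text
t 8.85 p [0.5566 0.0518 0.1248] jawaxis 118.63 zax [ 0.022  0.015 -1.   ] F [ 0.9  1.3 -0.3] Mz [ 0.2   0.02 -0.03] op 0.701
q [ 0.142  0.805 -0.531  1.878  0.667  0.614  1.263] to target tool axes [0.0005 0.0004 0.0018]
```

View pics/w7z.png

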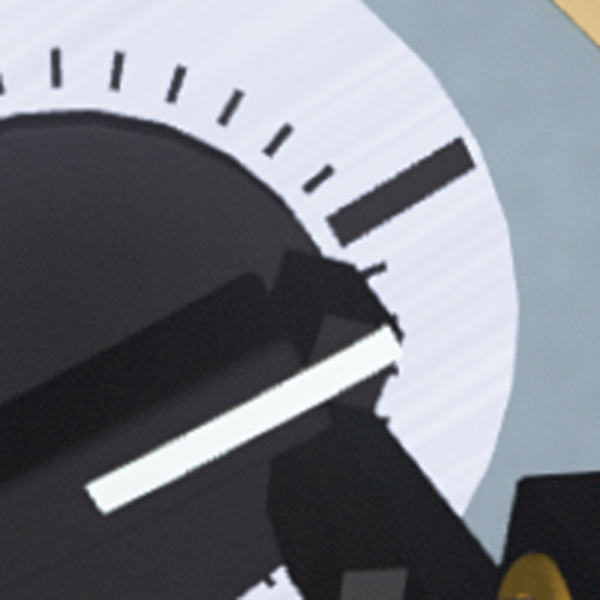

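```bash
python3 ang.py 412 237 455.7 210.7 432 273.3 331.7 326.7
```

```text
line in [-0.0441  0.0246] 0.0505 150.77
line out [-0.0661  0.0369] 0.0757 150.8
tip [-0.0417  0.0244] 0.0483 149.63
white in [-0.0032  0.0016] 0.0035 153.33
```

Emit:
play_rows --targets '[{"jaw": 0.3, "dx": 0, "dy": 0, "dz": 0, "yaw": -0.02}, {"jaw": 0.3, "dx": 0, "dy": 0, "dz": 0, "yaw": 0}, {"jaw": 0.3, "dx": 0, "dy": 0, "dz": 0, "yaw": 0.05}, {"jaw": 0.3, "dx": 0, "dy": 0, "dz": 0, "yaw": 0.08}, {"jaw": 0.3, "dx": 0, "dy": 0, "dz": 0, "yaw": 0}]'

```text
clock: 9.45
tool_pos: [0.556, 0.0508, 0.1246]
eef_rot: [-0.192, 0.981, 0.004, 0.011]
contact_force: [-0.3, -0.1, 0.1]
opening: 0.703
```

Emit:
play_rows --targets '[{"jaw": 0.3, "dx": 0, "dy": 0, "dz": -0.02, "yaw": 0}, {"jaw": 0.3, "dx": 0, "dy": 0, "dz": -0.03, "yaw": 0}, {"jaw": 0.3, "dx": 0, "dy": 0, "dz": -0.03, "yaw": 0}, {"jaw": 0.3, "dx": 0, "dy": 0, "dz": -0.02, "yaw": 0}, {"jaw": 0.3, "dx": 0, "dy": 0, "dz": 0, "yaw": 0}]'

```text
clock: 9.95
tool_pos: [0.5524, 0.0479, 0.2267]
eef_rot: [-0.197, 0.98, 0.003, 0.009]
contact_force: [0.4, 0.2, -0.3]
opening: 0.698
```

```bash
python3 - <<'E'
from plant import r
from h import *
st(r,.4845,-.0625,.13)
E
python3 wm.py w8
```

```text
t 9.95 p [0.5524 0.0479 0.2267] jawaxis 112.78 zax [ 0.016  0.009 -1.   ] F [ 0.4  0.2 -0.3] Mz [ 0.05  0.03 -0.  ] op 0.698
q [ 0.204  0.662 -0.621  1.797  0.503  0.826  1.308] to target tool axes [ 0.1071 -0.0757  0.0946]
ring area 16920 centre [0.556  0.0517] radius 0.0781 n 59
dark px (np.float64(324.0), np.float64(238.0)) n 12113 r 0.0003 0.0759 ang mean 18.9 axis dir -15.3 len 0.1318 tip [ 0.0561 -0.0148]
white px (np.float64(357.0), np.float64(232.0)) n 530 r 0.0038 0.0485 ang mean 150.8 axis dir 150.3 len 0.045 tip [-0.0422  0.0238]
dark at r58-74: [(145, 52), (150, 108)]
LINE angle 150.87 160 pt [-0.0577  0.0321]
```

View pics/w8.png

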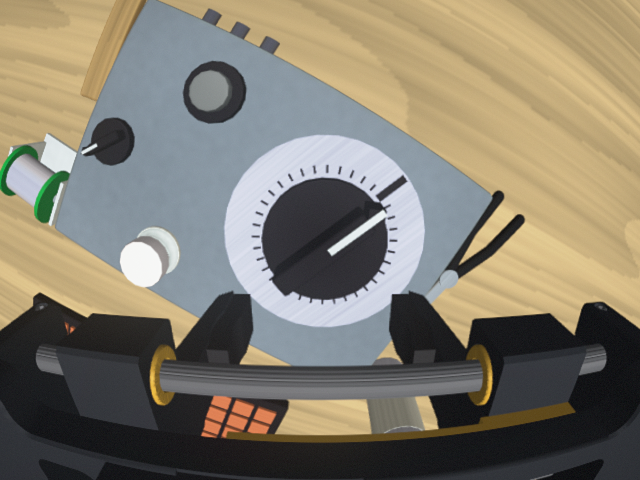

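The dial reads aligned: index 150.5°, line 150.9°, about 0.4 mm off. The button cap is at about (210,90).

Run:
```python
from plant import r
from h import *
state=r.get_state(); s=r.snapshot("wrist"); f=s["frame"]
print("cap",wonz(s,state,210,90,.122).round(4),"housing",wonz(s,state,214,93,.11).round(4))
b=wonz(s,state,210,90,.122)
st(r,b[0],b[1],.14)
```

```text
cap [ 0.4824 -0.0622  0.122 ] housing [ 0.4836 -0.0624  0.11  ]
t 10.05 p [0.551  0.0473 0.2243] jawaxis 112.74 zax [ 0.012  0.008 -1.   ] F [ 0.6 -0.3 -0.9] Mz [ 0.   -0.    0.01] op 0.697
q [ 0.203  0.665 -0.619  1.8    0.503  0.825  1.307] to target tool axes [ 0.1067 -0.0747  0.0826]
```

Emit:
play_rows --targets '[{"jaw": 1, "dx": 0.026, "dy": -0.0185, "dz": 0, "yaw": 0}, {"jaw": 1, "dx": 0.026, "dy": -0.0185, "dz": 0, "yaw": 0}, {"jaw": 1, "dx": 0.026, "dy": -0.0185, "dz": 0, "yaw": 0}, {"jaw": 1, "dx": 0.022, "dy": -0.0155, "dz": 0, "yaw": 0}, {"jaw": 1, "dx": 0, "dy": 0, "dz": 0, "yaw": 0}]'

```text
clock: 10.55
tool_pos: [0.4797, -0.0603, 0.2152]
eef_rot: [-0.201, 0.98, 0.004, 0.0]
contact_force: [-0.1, -0.5, -0.3]
opening: 0.268
```

Run:
```python
from plant import r
from h import *
st(r,.4838,-.0622,.14)
```

```text
t 10.55 p [ 0.4797 -0.0603  0.2152] jawaxis 113.14 zax [-0.002  0.008 -1.   ] F [-0.1 -0.5 -0.3] Mz [0.1  0.03 0.02] op 0.268
q [ 0.437  0.605 -0.635  1.992  0.527  0.713  1.452] to target tool axes [-0.0029 -0.004   0.0752]
```

Emit:
play_rows --targets '[{"jaw": 1, "dx": -0.003, "dy": -0.003, "dz": 0.015, "yaw": 0}, {"jaw": 1, "dx": 0, "dy": 0, "dz": 0.025, "yaw": 0}, {"jaw": 1, "dx": 0, "dy": 0, "dz": 0.02, "yaw": 0}, {"jaw": 1, "dx": 0, "dy": 0, "dz": 0.005, "yaw": 0}, {"jaw": 1, "dx": 0, "dy": 0, "dz": 0, "yaw": 0}]'

```text
clock: 11.05
tool_pos: [0.4847, -0.0579, 0.1421]
eef_rot: [-0.203, 0.979, 0.007, -0.001]
contact_force: [-0.3, -0.5, -0.4]
opening: 0.007
```

Run:
```python
from plant import r
from h import *
st(r,.4838,-.0622,.122)
for n in ("wrist","side"):
    s=r.snapshot(n); cv2.imwrite(f"pics/{n}9.png",s["frame"][:,:,::-1])
```

```text
t 11.05 p [ 0.4847 -0.0579  0.1421] jawaxis 113.45 zax [-0.005  0.012 -1.   ] F [-0.3 -0.5 -0.4] Mz [0.09 0.02 0.03] op 0.007
q [ 0.356  0.72  -0.526  2.046  0.657  0.55   1.342] to target tool axes [ 0.0025 -0.0039  0.02  ]
```

View pics/wrist9.png

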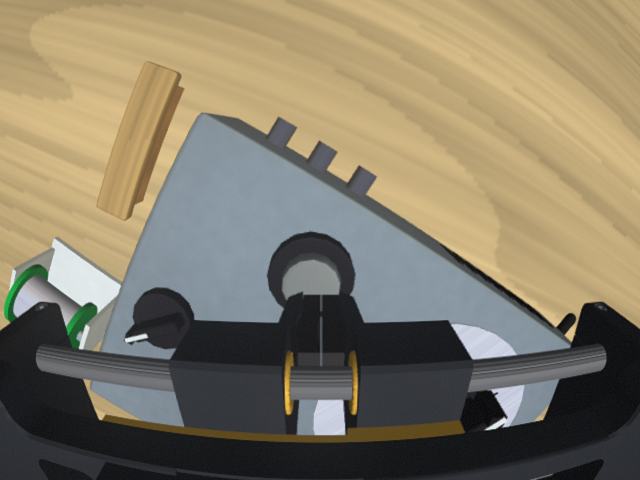

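View pics/side9.png

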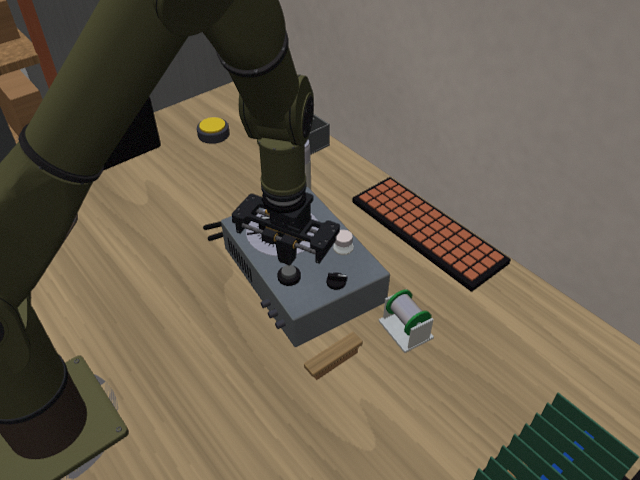

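Emit:
play_rows --targets '[{"jaw": 1, "dx": 0.002, "dy": -0.004, "dz": 0.006, "yaw": 0}, {"jaw": 1, "dx": 0, "dy": 0, "dz": 0.006, "yaw": 0}, {"jaw": 1, "dx": 0, "dy": 0, "dz": 0.005, "yaw": 0}, {"jaw": 1, "dx": 0, "dy": 0, "dz": 0.003, "yaw": 0}, {"jaw": 1, "dx": 0, "dy": 0, "dz": 0.002, "yaw": 0}]'

```text
clock: 11.65
tool_pos: [0.4868, -0.0626, 0.1215]
eef_rot: [-0.203, 0.979, 0.006, 0.002]
contact_force: [0.1, 0.5, 2.3]
opening: 0.003
```

Run:
```python
from plant import r
from h import *
st(r,.4838,-.0622,.116)
```

```text
t 11.65 p [ 0.4868 -0.0626  0.1215] jawaxis 113.4 zax [ 0.002  0.012 -1.   ] F [0.1 0.5 2.3] Mz [ 0.06  0.08 -0.04] op 0.003
q [ 0.338  0.752 -0.483  2.059  0.703  0.492  1.311] to target tool axes [0.0027 0.0015 0.0055]
```

Emit:
play_rows --targets '[{"jaw": 1, "dx": 0.001, "dy": 0.001, "dz": 0.003, "yaw": 0}, {"jaw": 1, "dx": 0, "dy": 0, "dz": 0.003, "yaw": 0}, {"jaw": 1, "dx": 0, "dy": 0, "dz": 0.003, "yaw": 0}, {"jaw": 1, "dx": 0, "dy": 0, "dz": 0.002, "yaw": 0}, {"jaw": 1, "dx": 0, "dy": 0, "dz": 0.001, "yaw": 0}]'

```text
clock: 12.15
tool_pos: [0.4863, -0.0622, 0.1165]
eef_rot: [-0.203, 0.979, 0.002, 0.005]
contact_force: [-0.5, -0.5, 4.0]
opening: 0.003
```

Run:
```python
from plant import r
from h import *
st(r,.4838,-.0622,.116)
```

```text
t 12.15 p [ 0.4863 -0.0622  0.1165] jawaxis 113.44 zax [ 0.009  0.005 -1.   ] F [-0.5 -0.5  4. ] Mz [-0.07  0.18  0.01] op 0.003
q [ 0.318  0.755 -0.457  2.072  0.726  0.465  1.286] to target tool axes [0.0023 0.001  0.0005]
```

Emit:
play_rows --targets '[{"jaw": 1, "dx": 0, "dy": 0, "dz": 0.002, "yaw": 0}, {"jaw": 1, "dx": 0, "dy": 0, "dz": 0.002, "yaw": 0}, {"jaw": 1, "dx": 0, "dy": 0, "dz": 0.002, "yaw": 0}, {"jaw": 1, "dx": 0, "dy": 0, "dz": 0.002, "yaw": 0}, {"jaw": 1, "dx": 0, "dy": 0, "dz": 0.002, "yaw": 0}]'

```text
clock: 12.65
tool_pos: [0.4864, -0.0622, 0.1161]
eef_rot: [-0.204, 0.979, -0.003, 0.008]
contact_force: [-4.6, -0.7, 25.0]
opening: 0.006
```

Run:
```python
from plant import r
from h import *
st(r,.4838,-.0622,.116)
```

```text
t 12.65 p [ 0.4864 -0.0622  0.1161] jawaxis 113.51 zax [ 0.017 -0.003 -1.   ] F [-4.6 -0.7 25. ] Mz [-0.04  1.1   0.02] op 0.006
q [ 0.302  0.751 -0.439  2.081  0.742  0.449  1.267] to target tool axes [0.0024 0.001  0.    ]
```

Bottomed out at z 0.116, the height expected for fully down, with 25 N. Now lifting clear.

Emit:
play_rows --targets '[{"jaw": 1, "dx": 0, "dy": 0, "dz": -0.01, "yaw": 0}, {"jaw": 1, "dx": 0, "dy": 0, "dz": -0.02, "yaw": 0}, {"jaw": 1, "dx": 0, "dy": 0, "dz": -0.03, "yaw": 0}, {"jaw": 1, "dx": 0, "dy": 0, "dz": -0.04, "yaw": 0}, {"jaw": 1, "dx": 0, "dy": 0, "dz": -0.04, "yaw": 0}]'

```text
clock: 13.15
tool_pos: [0.48, -0.061, 0.2569]
eef_rot: [-0.205, 0.979, -0.002, 0.003]
contact_force: [1.6, -0.7, -0.9]
opening: 0.006
```

```bash
python3 - <<'E'
from plant import r
from h import *
st(r,.4,-.2)
E
python3 wm.py w10
```

```text
t 13.15 p [ 0.48   -0.061   0.2569] jawaxis 113.69 zax [ 0.006 -0.003 -1.   ] F [ 1.6 -0.7 -0.9] Mz [ 0.04  0.01 -0.01] op 0.006
q [ 0.468  0.544 -0.681  1.947  0.472  0.808  1.508] to target tool axes [ 1.291e-01 -9.520e-02 -1.000e-04]
ring area 3208 centre [0.5568 0.0532] radius 0.078 n 18
dark px (np.float64(403.0), np.float64(307.0)) n 572 r 0.0339 0.0463 ang mean -157.3 axis dir -67.9 len 0.0625 tip [-0.024  -0.0433]
dark at r58-74: []
LINE angle -112.95 1 pt [-0.0263 -0.0621]
```

View pics/w10.png

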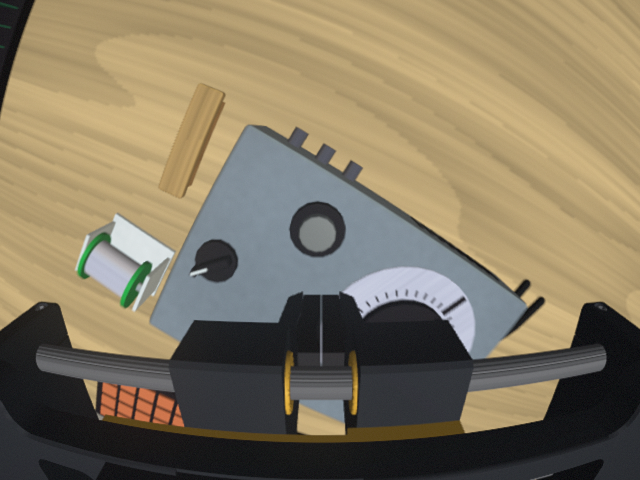

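Next I'll move aside for a final check from the top camera.

Emit:
play_rows --targets '[{"jaw": 1, "dx": 0.035, "dy": -0.028, "dz": 0, "yaw": 0}, {"jaw": 1, "dx": 0.035, "dy": -0.028, "dz": 0, "yaw": 0}, {"jaw": 1, "dx": 0.035, "dy": -0.028, "dz": 0, "yaw": 0}, {"jaw": 1, "dx": 0.035, "dy": -0.028, "dz": 0, "yaw": 0}, {"jaw": 1, "dx": 0, "dy": 0, "dz": 0, "yaw": 0}]'

```text
clock: 13.7
tool_pos: [0.4004, -0.222, 0.263]
eef_rot: [-0.208, 0.978, -0.004, 0.012]
contact_force: [-0.5, -0.5, -0.6]
opening: 0.004
```

Run:
```python
from plant import r
from h import *
st(r)
s=r.snapshot("top"); c=s["frame"][185:345,180:440,::-1]; cv2.imwrite("pics/topz2.png",cv2.resize(c,None,fx=3,fy=3,interpolation=cv2.INTER_CUBIC))
for n,(u,v) in dict(top=(330,270),but=(346,302)).items(): print(n,bydepth(s,u,v).round(4))
```

```text
t 13.7 p [ 0.4004 -0.222   0.263 ] jawaxis 113.98 zax [ 0.025 -0.003 -1.   ] F [-0.5 -0.5 -0.6] Mz [0.05 0.02 0.04] op 0.004
q [ 0.888  0.5   -0.718  2.021  0.47   0.761  1.879] to target tool axes [-0.2535  0.1882  0.0031]
top [ 0.5466 -0.0346  0.0989]
but [ 0.484  -0.062   0.1228]
```

View pics/topz2.png

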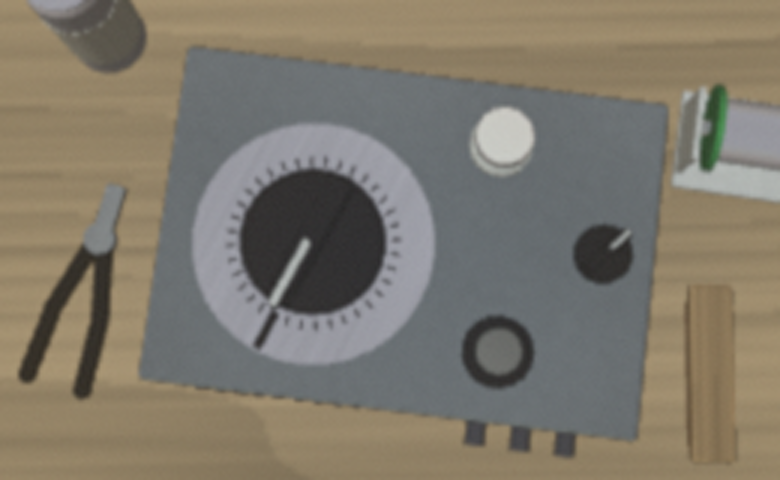

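The top view shows the white line running straight into the long line at zoom px (272,310). The button is up (face at z about 0.123), and everything else sits at the same pixels as before.

```bash
python3 -c "
from plant import r
print(r.finish_job())"
```

```text
the job is handed in; nothing more can be done
None
```

The dial is set on the long line, and the output button has been pressed right down and released. I then handed the job in, at about 14 s; the hand-in reports no verdict.

- **Dial:** I straddled the bar with the fingers part open and turned it about 156° counter-clockwise by yawing the tool, then backed off. The wrist camera, taken before the button press, put the index at about 150.5° and the line at 150.9°, which is roughly 0.4 mm off at the tip. Contact forces stayed within a few newtons in the readings between moves.
- **Button:** I pressed it with the fingers shut to z = 0.116, the height expected for fully down. The force reached 25 N at the stop.
- **Last checks:** After drawing clear, the top camera showed the index still running into the long line and the button face back up at about z = 0.123. The small knob and the pot, spray can, cutters, brush and reel looked unmoved by eye; the crop cuts off part of the can and reel.

One disagreement: my first side-camera measurement put the dial about 6 mm from where the top camera had it. The wrist camera agreed with the top camera, so I used those two.

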